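# Refit the selector lever on the tube tester

### The arm

A 7-joint arm with a two-finger parallel gripper is mounted at the origin on the work surface. World frame = base frame: x ahead of the robot, y to its left, z up, the work surface at z = 0. Lengths are in m, angles in rad, forces in N, time in s.
With the tool pointing down it reaches from about 0.35 to 0.775 m from the base axis. Payload 3.1 kg.
Tool frame: the origin (TCP) lies midway between the tips of the shut fingers; the grasp point (between the pads) lies robot.tcp_to_grasp behind it (robot.tcp_to_grasp is the distance from the TCP to the grasp point, in m); z points along the fingers, y is the line along which they close (so a half turn about z gives the same grasp; the last joint's range is limited). The gripper opens to 85 mm and grips with 20 to 120 N. Pads are 22 mm wide; open, the fingers measure 114 mm over their backs; the gripper's body (76 mm by 85 mm) begins 54 mm behind the grasp point. The pads swing forward as they close: fully open they stand 13 mm farther back than shut.
Start: joints at [1.113, 0.311, 0.014, 1.512, -0.004, 1.319, -0.027], TCP at [0.222, -0.503, 0.231] pointing down, gripper open.
Joint ranges: [-2.7, 2.7], [-0.3, 1.91], [-1.27, 1.3], [0.12, 2.57], [-1.44, 4.58], [0.2, 2.03], [-3.05, 3.05]. Speed limits (rad/s): [2.79, 2.79, 3.14, 3.14, 3.14, 3.14, 3.14].

### API

Orientations are given as a 3x3 rotation matrix whose columns are the frame's x, y, z axes.
In Python, from plant import robot gives the robot as it stands. The module is installed in compiled form; this text tells all that it offers.
- The arm moves only by the tool play_rows, never from a script. Its argument "targets" is a list of rows, each a list of 6 numbers: the shift along the tool's x, y, z normalised to -1 to 1, where 1 is 0.04 m, then the turn, a rotation vector about the tool's x, y, z normalised to -1 to 1, where 1 is 6 degrees. A call has 1 to 12 rows; each row shifts and turns the commanded pose from where the row before left it, along the tool's axes as they then stand; what a row does not reach is not made up. A row lasts 1/10 s, in which the tool goes at most 50 mm and 8.59 degrees, less where a joint would pass 70% of its speed; a pose out of reach is approached as far as the arm can. A call with a number of a shift or a turn outside -1 to 1 is refused whole. A call with a gripper value outside its range is refused whole. "claw" is the opening, from 0 (shut) to 1 (fully open), set as the call begins (left out, the last holds). The fingers move at their own pace and stop on an object; "grip_force" is the grip in N (left out, the last holds). Time passes only in rows, so rows that do not move let the fingers close. It gives the time, the measured TCP pose, the force, the opening and the grip force at its end, in the units of the state.
- robot.sense(): the state, without advancing time (a new reading comes with each control period).
- robot.read_camera(name): name is "scene" or "top" or "wrist"; returns a dict with "pixels" (420x560x3 uint8, blue, green, red), "vfov" (degrees; the focal length in pixels is half the picture's height over the tangent of half this angle, whatever the lens; pixels are square), "cx", "cy" (the principal point, pixels), "rvec" (rotation vector, rad) and "tvec" (3), from world to camera coordinates, as OpenCV has them. Camera axes: x right, y down, z forward; pixel columns grow to the right and rows downward; lengths in m; the calibration is good to about 2 mm. A picture is of the moment at which its call begins. There is no depth.
- robot.sign_off(): hands the job in; it is judged then, once.
The state is a dict: "time_s": time; "q": joint angles; "joint_velocities": joint speeds; "joint_torque": joint torques, N m; "tcp_pos": TCP position; "tool_rot": TCP orientation; "ft_force": force on the tool from outside, world axes, zero at the start; "torque": the same for the moment, N m; "opening": finger opening in m; "grasp_force": force on a finger pad.
Only numpy, scipy, OpenCV 4.12 (cv2) and the standard library are available. Lean on these libraries where they do the work, as an engineer would, in place of code of your own. Each camera call takes 0.05 s, during which the arm holds its last target. There are 200 camera calls.

### The job

The flat grey tube tester has lost its selector lever. Take the lever handle with the square hub and square bore and fit it, right side up, over the square metal spindle on top of the tester until its hub sits fully home on the flange, and let go. The lever may point in any of the four ways the square allows; leave the round-hubbed lever handle lying where it is.

Things in the scene. Friction and masses are not known exactly. Their poses are not given: they have to be found in the camera images.
- square_handle: Loose aluminium lever handle to fit, 0.1 to 0.2 kg, right side up on the counter. Square hub 42 x 42 x 36 mm high, square bore 23 x 23 mm right through, sides parallel. Origin: centre of hub's underside on the bore axis, z up, x, y square to the sides. Lever arm 16 mm wide runs along -x to 92 mm from the axis, 20 to 31 mm up; the two y sides are free flats to grip from above, 42 mm apart.
- spindle_seat (a point): Seat of the fixed square metal spindle on the tester: centre of its flange's top face (dark disc, 64 mm across, 5 mm thick, on the deck), where the hub's underside must rest. z up along the shaft; x, y square to its sides. Shaft 18 x 18 mm, straight for 26 mm above this point, then tapering over 12 mm to an 8 x 8 mm tip 38 mm up. It does not turn.
- round_handle: The wrong lever handle, to leave alone: same material, height and lever arm along -x, but a round hub 42 mm across with a round bore 16 mm across. Origin: centre of its underside, z up. It lies 0.2 to 0.35 m to one side of the other handle. Upright tubes and small parts up to 60 mm high stand between and beyond the two, at least 80 mm from either hub's axis.
- tester: The fixed grey tube tester, a flat rust-spotted cabinet 240 (x) x 320 (y) x 60 mm high. Origin: centre of its underside, z up. Nothing on its flat deck rises over 10 mm but the square spindle and a bare round stub, 16 mm across and 22 mm high, at x -60, y +120 mm, at least 150 mm from the spindle: not the one to fit.
Not all that is in view belongs to the job. What is shaped like the square_handle but purple or red is not meant.

How it is judged:
At the end, for the whole second after the job is handed in: The square-hubbed handle is on the square spindle, right side up (within 8 degrees), its underside within 6 mm of the flange's top face, its bore's axis within 10 mm of the spindle's, its sides within 23 degrees of the shaft's (any of the four ways), released and at rest (z of square_handle in the frame of spindle_seat between -0.005 and 0.006 m and horizontal distance between square_handle and spindle_seat below 0.01 m and angle between square_handle's own z axis and vertical below 0.14 rad and (angle between the x axis of square_handle and the x axis of spindle_seat, either way round below 0.4 rad or angle between the x axis of square_handle and the y axis of spindle_seat, either way round below 0.4 rad) and linear speed of square_handle below 0.02 m/s); the robot touches nothing.
It fails at once if the round-hubbed handle is moved by more than 30 mm (distance of round_handle from where it was at the start of the episode above 0.03 m).
It also fails if it takes over 45 s, if anything falls off the work surface, if the arm or the gripper's body presses on something with over 40 N, if the wrist force passes 120 N, or if a joint passes its speed limit or range.

## Working session

There is one attempt and no reset: what is moved stays moved. The work goes in short steps, Python scripts to look and compute and a tool call to move; the robot and the scene stay as the last step left them, time stands still between calls to the robot, and variables do not carry over. Pictures are saved under pics/ and viewed, at most 10 in all, crops included, and the job is handed in when it is done.

Besides the shell and the picture viewer there is one more tool, called after "Request:" in YAML: its name, and indented under it one key for each argument. play_rows: Moves the arm, as the interface text tells. Its arguments: {"type":"object","properties":{"targets":{"type":"array"},"claw":{"type":"number"},"grip_force":{"type":"number"}},"required":["targets"]}

```bash
mkdir -p pics; cat > h.py <<'E'
import numpy as np,cv2,pickle
from plant import robot
def snap(n,f):
    c=robot.read_camera(n); pickle.dump(c,open(f'pics/{f}.pkl','wb')); cv2.imwrite(f'pics/{f}.png',c['pixels']); return c
def load(f): return pickle.load(open(f'pics/{f}.pkl','rb'))
def K(c):
    h=c['pixels'].shape[0]; f=h/2/np.tan(np.radians(c['vfov'])/2); return f
def RT(c): return cv2.Rodrigues(np.array(c['rvec'],float))[0],np.array(c['tvec'],float).ravel()
def hit(c,u,v,z):
    R,t=RT(c); f=K(c); d=R.T@np.array([(u-c['cx'])/f,(v-c['cy'])/f,1]); o=-R.T@t
    return o+d*(z-o[2])/d[2]
def proj(c,p):
    R,t=RT(c); f=K(c); q=(R@np.atleast_2d(p).T).T+t; return np.c_[f*q[:,0]/q[:,2]+c['cx'],f*q[:,1]/q[:,2]+c['cy']]
E
python3 - <<'E'
from h import *
a=snap('top','t0');b=snap('scene','s0')
for c in(a,b):
    R,t=RT(c);print(K(c),c['cx'],c['cy'],-R.T@t)
s=robot.sense();print(s['tcp_pos'],s['tool_rot'],s['opening'],s['time_s'],robot.tcp_to_grasp)
E
```

```text
475.8975808145938 278.9068482854152 209.57213991748898 [ 0.39036599 -0.07410906  0.99481704]
421.4225478406646 280.40897638009693 211.60994455296154 [0.77023515 0.21849813 0.8100724 ]
[ 0.2219143  -0.50253109  0.23032138] [[ 9.14777482e-01  4.03957055e-01 -9.25200786e-04]
 [ 4.03958109e-01 -9.14775446e-01  1.93117353e-03]
 [-6.62397927e-05 -2.14033642e-03 -9.99997707e-01]] 0.08545118789310178 0.1 0.0187
```

View pics/t0.png

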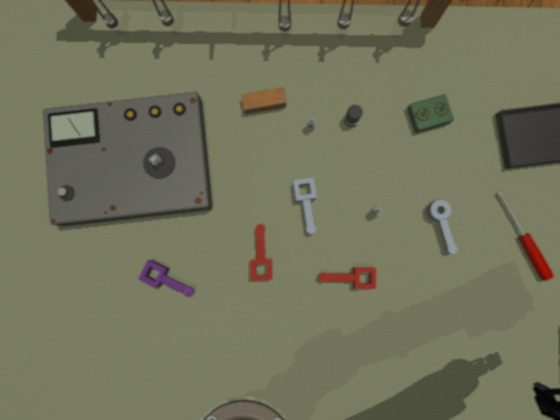

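View pics/s0.png

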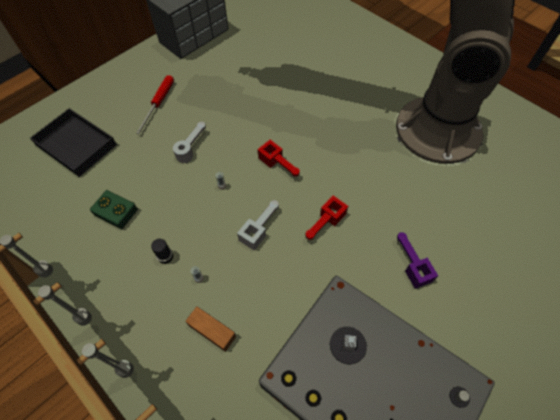

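Top view candidates: the grey square-hub handle is at (305,190), and that is the one to take. The rest are the round-hub handle at (441,210), the red decoys at (261,268) and (365,278), and the purple decoy at (153,273). The square spindle is at (157,160); the round stub at (65,192) is not the one. I'll check the choice in one close crop.

```bash
python3 - <<'E'
from h import *
c=load('t0')['pixels']; 
a=c[165:245,265:345];b=c[120:200,117:197]
im=np.hstack([cv2.resize(x,(400,400),interpolation=cv2.INTER_CUBIC) for x in(a,b)])
c=load('s0')['pixels'];
cv2.imwrite('pics/c1.png',im)
E
```

```text
(no output)
```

View pics/c1.png

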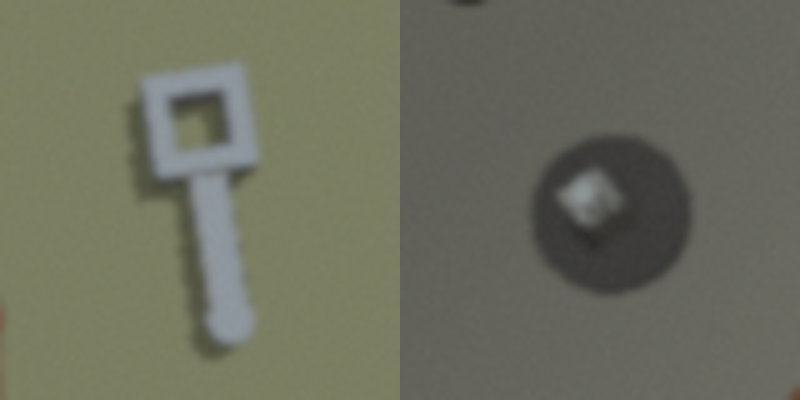

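Left: square hub with a square bore; hub-top corners in the crop are (141,78), (243,64), (258,163), (158,182), with the lever ending at (230,322). Right: flange disc centred at (613,214), with a square spindle turned about 45° in the image and its top near (592,197).

```bash
python3 - <<'E'
from h import *
c=load('t0')
P=np.array([hit(c,265+u/5,165+v/5,.036)[:2] for u,v in[(141,78),(243,64),(258,163),(158,182)]])
print(P,P.mean(0),np.linalg.norm(P-np.roll(P,1,0),axis=1))
b=np.array([hit(c,265+u/5,165+v/5,.028)[:2] for u,v in [(230,322)]]);print('tip',b, 'arm dir deg',np.degrees(np.arctan2(*(b[0]-P.mean(0))[::-1])))
for e in np.roll(P,-1,0)-P: print(np.degrees(np.arctan2(e[1],e[0]))%90)
print('flange',hit(c,117+213/5,120+214/5,.065),'width',hit(c,117+291/5,120+214/5,.065)-hit(c,117+132/5,120+214/5,.065))
S=np.array([hit(c,117+u/5,120+v/5,.091)[:2] for u,v in[(156,197),(196,165),(228,200)]])
print(S,[np.degrees(np.arctan2(e[1],e[0]))%90 for e in np.diff(S,axis=0)])
print('top',hit(c,117+192/5,120+197/5,.1))
# tester corners
Q=[hit(c,u,v,.06)[:2] for u,v in[(43,108),(198,94),(211,207),(52,221)]];print(np.array(Q))
s=load('s0')
print('scene handle proj',proj(s,[[*P.mean(0),.036]]), 'flange proj',proj(s,[hit(c,117+213/5,120+214/5,.065)]))
E
```

```text
[[ 0.5455882  -0.08567055]
 [ 0.55235009 -0.12705322]
 [ 0.51188347 -0.13390419]
 [ 0.50312869 -0.09355396]] [ 0.52823761 -0.11004548] [0.04318516 0.04193147 0.04104245 0.04128907]
tip [[ 0.44754411 -0.12424326]] arm dir deg -170.0211189929019
9.280063037376905
9.609028751123788
12.241707624304539
10.518272972048479
flange [0.57031362 0.1812485  0.065     ] width [ 0.00149274 -0.06350702  0.        ]
[[0.57143766 0.19660389]
 [0.58439208 0.18171115]
 [0.57091403 0.16856351]] [np.float64(41.01830603076979), np.float64(44.2890527757979)]
top [0.5699588  0.18005418 0.1       ]
[[0.67858593 0.42612092]
 [0.71460882 0.11173171]
 [0.48497403 0.07598595]
 [0.44923607 0.39070112]]
scene handle proj [[252.17625811 229.01094096]] flange proj [[348.74232053 341.72068523]]
```

Handle hub at (0.528,-0.110) with yaw about 10°, spindle at (0.570,0.181) with yaw about 43° mod 90. Moving above the handle.

Request:
play_rows:
  targets:
    - [0.91,-0.49,0,0,0,0]
    - [0.91,-0.49,0,0,0,0]
    - [0.91,-0.49,0,0,0,0]
    - [0.91,-0.49,0,0,0,0]
    - [0.91,-0.49,0,0,0,0]
    - [0.91,-0.49,0,0,0,0]
    - [0.91,-0.49,0,0,0,0]
    - [0.91,-0.49,0,0,0,0]
    - [0.91,-0.49,0,0,0,0]
    - [0.91,-0.49,0,0,0,0]
    - [0.91,-0.49,0,0,0,0]
    - [0.91,-0.49,0,0,0,0]
  claw: 1

```text
time_s: 1.3
tcp_pos: [0.5272, -0.1102, 0.2308]
tool_rot: [[0.915, 0.404, -0.001], [0.404, -0.915, -0.0], [-0.001, -0.0, -1.0]]
ft_force: [0.1, -0.7, 0.6]
opening: 0.0854
grasp_force: 0.0
```

Request:
play_rows:
  targets:
    - [0,0,0.4,0,0,0.8]
    - [0,0,0.4,0,0,0.8]
    - [0,0,0.4,0,0,0.7]
    - [0,0,0.4,0,0,0]
    - [0,0,0.4,0,0,0]
    - [0,0,0,0,0,0]
    - [0,0,0,0,0,0]

```text
time_s: 2.0
tcp_pos: [0.5264, -0.1115, 0.1511]
tool_rot: [[0.985, 0.174, -0.001], [0.174, -0.985, 0.0], [-0.001, -0.0, -1.0]]
ft_force: [-0.4, 1.1, -0.2]
opening: 0.0852
grasp_force: 0.0
```

```bash
cat >> h.py <<'E'
def togo(p,yaw):
    s=robot.sense(); R=np.array(s['tool_rot']); x=[np.cos(np.radians(yaw)),np.sin(np.radians(yaw)),0]; z=[0,0,-1]
    T=np.c_[x,np.cross(z,x),z]; d=R.T@(np.array(p)-s['tcp_pos'])
    print('t',s['time_s'],'tcp',np.round(s['tcp_pos'],4),'yaw',np.degrees(np.arctan2(R[1,0],R[0,0])),'open',s['opening'],'F',np.round(s['ft_force'],1),'g',s['grasp_force'])
    print('shift units',np.round(d/.04,2),'in target frame',np.round(T.T@(np.array(p)-s['tcp_pos'])/.04,2),'turn units',np.round(np.degrees(cv2.Rodrigues(R.T@T)[0].ravel())/6,2))
E
python3 - <<'E'
from h import *
togo([.528,-.110,.12],10)
snap('wrist','w1')
E
```

```text
t 2.0 tcp [ 0.5264 -0.1115  0.1511] yaw 10.026989276694636 open 0.08524117909101604 F [-0.4  1.1 -0.2] g 0.0
shift units [ 0.05 -0.03  0.78] in target frame [ 0.04 -0.03  0.78] turn units [-0.    0.01  0.  ]
```

View pics/w1.png

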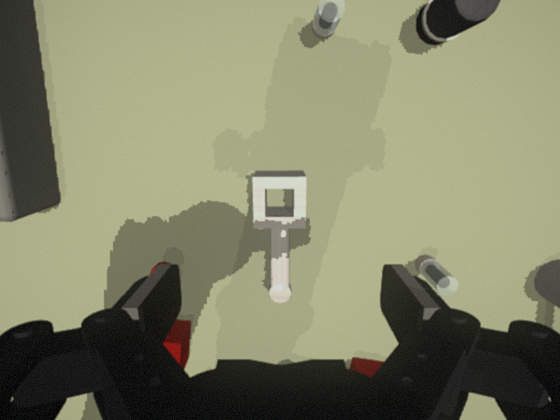

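The hub is square in the view (about 252–306 across, 177–220 down) and centred between the fingers; the fingers' path down is clear.

```bash
python3 - <<'E'
from h import *
c=load('w1')
P=np.array([hit(c,u,v,.036)[:2] for u,v in[(252,177),(305.5,177),(306,220.5),(253,220.5)]])
print(P.mean(0),np.linalg.norm(P-np.roll(P,1,0),axis=1),[np.degrees(np.arctan2(e[1],e[0]))%90 for e in np.roll(P,-1,0)-P])
E
```

```text
[ 0.53538572 -0.11000143] [0.03522411 0.0415847  0.03524213 0.04265809] [np.float64(10.062398749119978), np.float64(11.844814886872058), np.float64(10.061088645731289), np.float64(10.099442116795927)]
```

Request:
play_rows:
  targets:
    - [0.05,-0.02,0.6,0,0,0]
    - [0,0,0.6,0,0,0]
    - [0,0,0.6,0,0,0]
    - [0,0,0.6,0,0,0]
    - [0,0,0.6,0,0,0]
    - [0,0,0.4,0,0,0]
    - [0,0,0.25,0,0,0]
    - [0,0,0,0,0,0]
    - [0,0,0,0,0,0]

```text
time_s: 2.95
tcp_pos: [0.5296, -0.1106, 0.0063]
tool_rot: [[0.985, 0.174, 0.002], [0.174, -0.985, -0.0], [0.002, 0.001, -1.0]]
ft_force: [-0.2, -0.4, 0.1]
opening: 0.0855
grasp_force: 0.0
```

Request:
play_rows:
  targets:
    - [0,0,0,0,0,0]
    - [0,0,0,0,0,0]
    - [0,0,0,0,0,0]
    - [0,0,0,0,0,0]
    - [0,0,0,0,0,0]
    - [0,0,0,0,0,0]
    - [0,0,0,0,0,0]
    - [0,0,0,0,0,0]
    - [0,0,0,0,0,0]
    - [0,0,0,0,0,0]
  claw: 0
  grip_force: 60

```text
time_s: 3.95
tcp_pos: [0.5295, -0.1105, 0.0062]
tool_rot: [[0.985, 0.174, 0.002], [0.174, -0.985, -0.0], [0.002, 0.001, -1.0]]
ft_force: [-0.8, 0.1, 6.6]
opening: 0.0413
grasp_force: 62.5
```

Request:
play_rows:
  targets:
    - [0,0,-0.4,0,0,0]
    - [0,0,-0.7,0,0,0]
    - [0,0,-0.7,0,0,0]
    - [0,0,-0.7,0,0,0]
    - [0,0,-0.7,0,0,0]
    - [0,0,-0.6,0,0,0]
    - [0,0,0,0,0,0]

```text
time_s: 4.65
tcp_pos: [0.5307, -0.1107, 0.1602]
tool_rot: [[0.985, 0.174, 0.006], [0.174, -0.985, -0.001], [0.006, 0.002, -1.0]]
ft_force: [1.5, 0.0, -1.9]
opening: 0.0413
grasp_force: 61.8
```

Request:
play_rows:
  targets:
    - [0.2,-0.6,0,0,0,0]
    - [0.2,-0.6,0,0,0,0]
    - [0.2,-0.6,0,0,0,0]
    - [0.2,-0.6,0,0,0,0]
    - [0.2,-0.6,0,0,0,0]
    - [0.2,-0.6,0,0,0,0]
    - [0.2,-0.6,0,0,0,0]
    - [0.2,-0.6,0,0,0,0]
    - [0.2,-0.6,0,0,0,0]
    - [0.2,-0.6,0,0,0,0]
    - [0.2,-0.6,0,0,0,0]
    - [0.1,-0.4,0,0,0,0]

```text
time_s: 5.85
tcp_pos: [0.5689, 0.1835, 0.1549]
tool_rot: [[0.984, 0.176, -0.004], [0.177, -0.984, 0.0], [-0.004, -0.001, -1.0]]
ft_force: [0.5, 0.4, -1.5]
opening: 0.0413
grasp_force: 61.8
```

Request:
play_rows:
  targets:
    - [0,0,0,0,0,-0.8]
    - [0,0,0,0,0,-0.8]
    - [0,0,0,0,0,-0.8]
    - [0,0,0,0,0,-0.8]
    - [0,0,0,0,0,-0.8]
    - [0,0,0,0,0,-0.8]
    - [0,0,0,0,0,-0.7]
    - [0,0,0,0,0,0]
    - [0,0,0,0,0,0]

```text
time_s: 6.75
tcp_pos: [0.5699, 0.1807, 0.1562]
tool_rot: [[0.732, 0.681, -0.002], [0.681, -0.732, -0.001], [-0.002, -0.001, -1.0]]
ft_force: [0.7, 0.4, -2.3]
opening: 0.0409
grasp_force: 61.8
```

```bash
python3 - <<'E'
from h import *
togo([.570,.181,.12],43)
a=snap('wrist','w2')['pixels'];b=snap('scene','s2')['pixels']
cv2.imwrite('pics/c2.png',np.hstack([cv2.resize(a,(400,300)),cv2.resize(b[250:400,240:440],(400,300),interpolation=cv2.INTER_CUBIC)]))
E
```

```text
t 6.75 tcp [0.5699 0.1807 0.1562] yaw 42.91476498471168 open 0.040905985878380985 F [ 0.7  0.4 -2.3] g 61.77594043314457
shift units [ 0.01 -0.    0.9 ] in target frame [ 0.01 -0.    0.9 ] turn units [-0.01  0.02 -0.01]
```

View pics/c2.png

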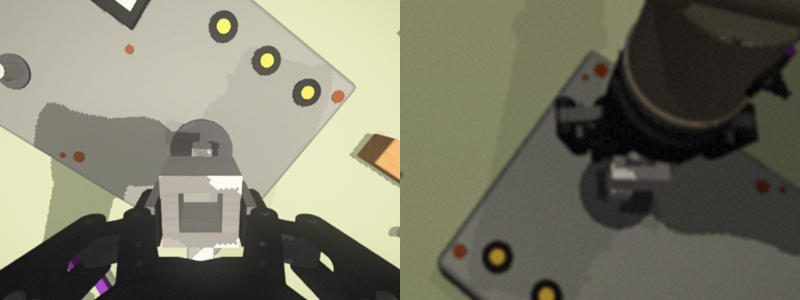

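The hub is held squarely (bore at about (200,212) in the left half), with the spindle seen ahead at (202,150), its sides parallel to the hub's. Now an enlarged crop for the offset.

```bash
python3 - <<'E'
from h import *
a=load('w2')['pixels'][160:370,200:360]
cv2.imwrite('pics/c3.png',cv2.convertScaleAbs(cv2.resize(a,None,fx=2.85,fy=2.85,interpolation=cv2.INTER_CUBIC),alpha=1.4))
E
```

```text
(no output)
```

View pics/c3.png

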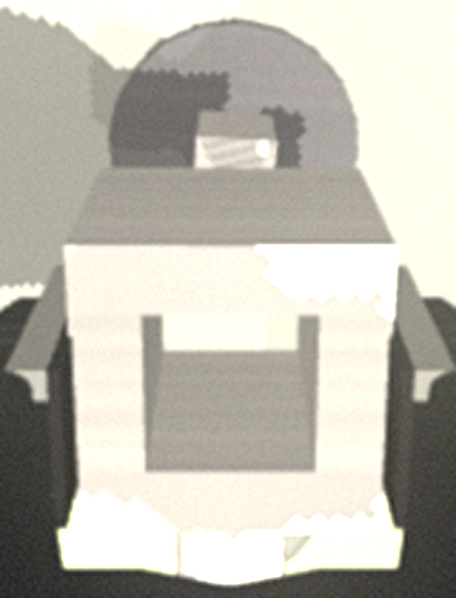

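Bore corners in the crop are (143,315), (319,315), (317,470), (146,470); the flange edges are at x 110 and 358 with its top at y 20; the shaft runs x 196–277.

```bash
python3 - <<'E'
from h import *
c=load('w2'); g=lambda u,v,z:hit(c,200+u/2.85,160+v/2.85,z)
s=robot.sense();R=np.array(s['tool_rot']);p=np.array(s['tcp_pos'])
B=np.array([g(u,v,.186) for u,v in[(143,315),(319,315),(317,470),(146,470)]])
print('bore in tool mm',((B-p)@R*1000).round(1),((B.mean(0)-p)@R*1000).round(1))
F=[g(110,140,.065),g(358,140,.065)];print('flange mid',((np.mean(F,0)-p)@R*1000).round(1),'top',((g(234,20,.065)-p)@R*1000).round(1),np.linalg.norm(F[0]-F[1]))
a=np.radians(43)
M=np.array([[np.cos(a),-np.sin(a)],[np.sin(a),np.cos(a)]])
sq=np.array([[1,1],[1,-1],[-1,-1],[-1,1]])
for n,h,z in(('base',9,.065),('shoulder',9,.091),('tip',4,.103)):
    q=np.c_[(sq*h/1000)@M.T+[.570,.181],np.full(4,z)]
    print(n,((proj(c,q)-[200,160])*2.85).round(0).tolist())
th=np.linspace(0,6.28,100); e=(proj(c,np.c_[.57+.032*np.cos(th),.181+.032*np.sin(th),0*th+.065])-[200,160])*2.85
print(e.min(0),e.max(0))
E
```

```text
bore in tool mm [[ 13.6  -9.6 -29.3]
 [ 13.6  13.1 -29.3]
 [ -9.2  13.4 -29.3]
 [ -9.2  -9.8 -29.3]] [  2.2   1.8 -29.3]
flange mid [ 5.9  2.7 91.7] top [36.3  2.7 91.7] 0.06297321742419458
base [[187.0, 128.0], [258.0, 128.0], [258.0, 196.0], [188.0, 196.0]]
shoulder [[182.0, 155.0], [262.0, 155.0], [261.0, 230.0], [183.0, 230.0]]
tip [[203.0, 192.0], [240.0, 192.0], [240.0, 227.0], [204.0, 227.0]]
[97.60389819 37.49174329] [348.1596856  278.74579719]
```

Request:
play_rows:
  targets:
    - [0.05,0.03,0.4,0,0,0]
    - [0,0,0.4,0,0,0]
    - [0,0,0.2,0,0,0]
    - [0,0,0,0,0,0]
    - [0,0,0,0,0,0]

```text
time_s: 7.35
tcp_pos: [0.5729, 0.182, 0.1176]
tool_rot: [[0.731, 0.682, 0.0], [0.682, -0.731, 0.0], [0.0, 0.0, -1.0]]
ft_force: [0.0, 0.1, -0.9]
opening: 0.0413
grasp_force: 61.8
```

Request:
play_rows:
  targets:
    - [0,0,0.1,0,0,0]
    - [0,0,0.1,0,0,0]
    - [0,0,0.1,0,0,0]
    - [0,0,0.1,0,0,0]
    - [0,0,0,0,0,0]

```text
time_s: 7.85
tcp_pos: [0.5721, 0.1815, 0.1004]
tool_rot: [[0.731, 0.682, -0.002], [0.682, -0.731, -0.001], [-0.002, -0.001, -1.0]]
ft_force: [0.0, 0.0, -1.0]
opening: 0.0414
grasp_force: 61.8
```

Request:
play_rows:
  targets:
    - [0,0,0.1,0,0,0]
    - [0,0,0.1,0,0,0]
    - [0,0,0.1,0,0,0]
    - [0,0,0,0,0,0]

```text
time_s: 8.25
tcp_pos: [0.5721, 0.1815, 0.0884]
tool_rot: [[0.731, 0.682, -0.002], [0.682, -0.731, -0.001], [-0.002, -0.001, -1.0]]
ft_force: [-0.0, 0.1, -1.6]
opening: 0.041
grasp_force: 61.8
```

No contact force, and the hub is already on the straight part. Going on down.

Request:
play_rows:
  targets:
    - [0,0,0.1,0,0,0]
    - [0,0,0.1,0,0,0]
    - [0,0,0.1,0,0,0]
    - [0,0,0.08,0,0,0]
    - [0,0,0,0,0,0]

```text
time_s: 8.75
tcp_pos: [0.5722, 0.1816, 0.0733]
tool_rot: [[0.731, 0.682, -0.001], [0.682, -0.731, -0.0], [-0.001, -0.001, -1.0]]
ft_force: [-0.7, -0.7, -0.8]
opening: 0.0411
grasp_force: 61.8
```

```bash
python3 - <<'E'
from h import *
togo([.572,.1815,.071],43)
a=snap('wrist','w3')['pixels'];b=snap('scene','s3')['pixels']
cv2.imwrite('pics/c4.png',np.hstack([cv2.resize(a[160:370,140:420],(400,300),interpolation=cv2.INTER_CUBIC),cv2.resize(b[280:400,280:440],(400,300),interpolation=cv2.INTER_CUBIC)]))
E
```

```text
t 8.75 tcp [0.5722 0.1816 0.0733] yaw 43.0314430985485 open 0.04105672730195956 F [-0.7 -0.7 -0.8] g 61.77087888121605
shift units [-0.01 -0.    0.06] in target frame [-0.01 -0.    0.06] turn units [-0.01  0.01  0.01]
```

View pics/c4.png

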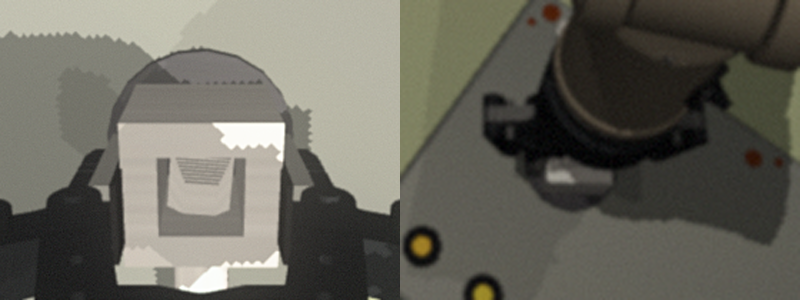

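The spindle shows inside the bore at (200,185), centred, with the hub just above the flange. I'll press the last bit gently, release and retreat.

Request:
play_rows:
  targets:
    - [0,0,0.05,0,0,0]
    - [0,0,0.02,0,0,0]
    - [0,0,0,0,0,0]

```text
time_s: 9.15
tcp_pos: [0.5728, 0.1818, 0.0713]
tool_rot: [[0.731, 0.682, 0.0], [0.682, -0.731, 0.0], [0.0, 0.0, -1.0]]
ft_force: [-1.0, -0.3, -2.3]
opening: 0.0409
grasp_force: 61.9
```

Request:
play_rows:
  targets:
    - [0,0,0,0,0,0]
    - [0,0,0,0,0,0]
    - [0,0,0,0,0,0]
    - [0,0,0,0,0,0]
    - [0,0,0,0,0,0]
    - [0,0,0,0,0,0]
    - [0,0,0,0,0,0]
    - [0,0,0,0,0,0]
    - [0,0,0,0,0,0]
    - [0,0,0,0,0,0]
  claw: 1

```text
time_s: 10.15
tcp_pos: [0.5727, 0.1819, 0.0713]
tool_rot: [[0.731, 0.682, 0.0], [0.682, -0.731, -0.0], [0.0, 0.0, -1.0]]
ft_force: [-0.0, 0.7, -0.2]
opening: 0.0856
grasp_force: 0.0
```

Request:
play_rows:
  targets:
    - [0,0,-0.2,0,0,0]
    - [0,0,-0.4,0,0,0]
    - [0,0,-0.7,0,0,0]
    - [0,0,-0.7,0,0,0]
    - [0,0,-0.7,0,0,0]
    - [-0.5,0,-0.7,0,0,0]
    - [-0.7,0,-0.3,0,0,0]
    - [-0.7,0,0,0,0,0]
    - [-0.7,0,0,0,0,0]
    - [0,0,0,0,0,0]

```text
time_s: 11.15
tcp_pos: [0.4947, 0.1076, 0.22]
tool_rot: [[0.733, 0.68, -0.001], [0.68, -0.733, -0.004], [-0.003, 0.002, -1.0]]
ft_force: [0.4, 0.4, 0.3]
opening: 0.0854
grasp_force: 0.0
```

```bash
python3 - <<'E'
from h import *
togo([.572,.1815,.071],43)
a=snap('wrist','w4')['pixels'];b=snap('scene','s4')['pixels']
cv2.imwrite('pics/c5.png',np.hstack([cv2.resize(a,(400,300)),cv2.resize(b[280:400,280:440],(400,300),interpolation=cv2.INTER_CUBIC)]))
E
```

```text
t 11.15 tcp [0.4947 0.1076 0.22  ] yaw 42.821359520033944 open 0.08538736313224518 F [0.4 0.4 0.3] g 0.0
shift units [ 2.69 -0.05  3.72] in target frame [ 2.67 -0.03  3.72] turn units [ 0.02  0.03 -0.03]
```

View pics/c5.png

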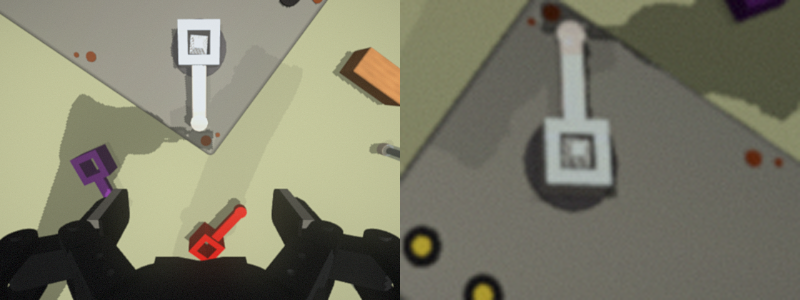

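The handle sits flat and centred on the flange, with the spindle inside its bore (wrist view (198,43), scene view (577,152)), and the gripper is clear of it.

```bash
python3 -c "
from plant import robot
print(robot.sign_off())"
```

```text
the job is handed in; nothing more can be done
None
```

The square-hubbed handle is on the square spindle, right side up, down on the flange and released; the job was handed in at about 11 s with the round-hubbed handle untouched, and no verdict was returned.

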